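Roll the pin into its rest and close the catch

ROBOT

A 7-joint arm with a two-finger parallel gripper is mounted at the origin on a cart in front of the work surface, level with it; the furniture and walls round the work are solid. World frame = base frame: x ahead of the robot, y to its left, z up, the work surface at z = 0. Lengths are in mm, angles in rad, forces in N, time in s.
With the tool pointing down it reaches from about 425 to 950 mm from the base axis. Payload 16.7 kg.
Tool frame: the origin (TCP) lies between the finger pads; the fingertips stand 14 mm ahead of it and the grasp point (between the pads) lies 5 mm behind it (arm.nose_length is the z of the fingertips in the tool frame, in mm); z points along the fingers, y is the line along which they close (so a half turn about z gives the same grasp; the last joint's range is limited). The gripper opens to 94 mm and grips with 3 to 60 N. Pads are 16 mm wide; open, the fingers measure 119 mm over their backs; the gripper's body (75 mm by 177 mm) begins 78 mm behind the grasp point.
Start: joints at [-1.312, 0.426, 0.074, 1.606, -0.034, 1.111, -0.067], TCP at [267.699, 619.607, 219.467] pointing down, gripper open.
Joint ranges: [-2.85, 2.85], [-0.5, 2.14], [-1.23, 1.37], [0.21, 2.46], [-1.02, 4.16], [0.16, 2.05], [-2.73, 2.73]. Speed limits (rad/s): [1.89, 1.89, 2.39, 2.39, 3.01, 3.01, 3.01].

INTERFACE

Orientations are given as a unit quaternion [x, y, z, w].
In Python, from bench import telemetry, eyes, workorder, arm gives the robot as it stands.
- The arm moves only by the shell command python3 -m crank 'ROWS' [OPENING] [FORCE]. ROWS is JSON, a list of rows, each an object with "offset": the shift along the tool's x, y, z each as a share of 150 mm, from -1 to 1, a list of three; "turn": the turn, a rotation vector about the tool's x, y, z each as a share of 90 degrees, from -1 to 1, a list of three. A call has 1 to 20 rows; each row is the pose to reach, as a shift and turn from the pose commanded when the call began, along the tool's axes at that moment; what a row does not reach only later rows make up. A row lasts 1/8 s, in which the tool goes at most 62.5 mm and 10.7 degrees, less where a joint would pass 70% of its speed; a pose out of reach is approached as far as the arm can. A call with a number of a shift or a turn outside -1 to 1 is refused whole. A call with a gripper value outside its range is refused whole. OPENING is the opening, from -1 (shut) to 1 (fully open), set as the call begins (- or left out, the last holds). The fingers move at their own pace and stop on an object; FORCE is the grip in N (left out, the last holds). Time passes only in rows, so rows that repeat a pose let the fingers close. It gives the time, the measured TCP pose, the force, the opening and the grip force at its end, in the units of the state.
- telemetry.observe(): the state, without advancing time (a new reading comes with each control period).
- eyes.grab_frame(name): name is "scene" or "top" or "wrist"; returns (picture, depth): 480x640x3 uint8, red, green, blue; 480x640 float32, mm along the optical axis (not along the pixel's ray), 0 where there is no reading.
- eyes.camera_params(name): a dict with "K" (3x3 intrinsics, pixels), "extrinsics" (4x4, takes a point from camera to world coordinates); the wrist camera has in their place "mount" (4x4, takes a point from camera to tool coordinates, whose origin is the TCP and whose axes are the flange's). Camera axes: x right, y down, z forward; pixel columns grow to the right and rows downward; lengths in mm; the calibration is good to about 2 mm. A picture is of the moment at which its call begins: read the wrist's pose just before it. camera_params takes no time and is no camera call.
- workorder.hand_in(): hands the job in; it is judged then, once.
The state is a dict: "clock": time; "joints": joint angles; "qvel": joint speeds; "effort": joint torques, N m; "position": TCP position; "orientation": TCP orientation; "contact_force": force on the tool from outside, world axes, zero at the start; "torque": the same for the moment, N m; "grip_width": finger opening in mm; "gripper_force": force on a finger pad.
Only numpy, scipy, OpenCV 4.12 (cv2) and the standard library are available. Lean on these libraries where they do the work, as an engineer would, in place of code of your own. Each camera call takes 0.05 s, during which the arm holds its last target. There are 200 camera calls.

TASK

Put the rolling pin away so that the board can be carried: with the fingertips on top of it, roll the pin over the pastry board until it drops into the groove along the board's near edge and lies seated along it. Then push the brass catch round by its knob until it lies fully across the pin's handle. Nothing is grasped: do not lift or pinch the pin or reach down beside it to shove it along, and leave the jam jar, the salt shaker and the timer where they stand.

Things in the scene. Friction and masses are not known exactly. Their poses are not given: they have to be found in the camera images.
- rolling_pin: Loose wooden rolling pin, 0.65 kg: barrel 64 mm across, 250 mm long; a dark handle 28 mm across, 85 mm long at each end, fixed to it. Origin: middle of its axis; y along the axis; z up at first, turning as it rolls. Axis at z=54 mm on the board, 42 mm in the groove (top 86, 74 mm). Rolls with slight drag, soon stops when let go. A tip that grips its top moves twice as far as the pin.
- pastry_board: Pale wooden board 280 (x) by 480 mm (y), top at z=22 mm, fixed; x points to its near edge (towards the robot, at +145 mm; the far edge is at -135 mm), y to the robot's right. Origin on its underside, midway along y. A V groove runs along y over its whole width, centred at x=+85 mm: 50 mm wide at the top, sides sloping 45 degrees, 13 mm deep, darker. It takes the barrel, which sinks 12 mm when seated.
- pin_catch (a joint): Turn catch: flat brass arm on a post at the board's near right corner, in front of the groove. 0 = open (arm along the board's +y, to the right); 1.57 = closed (arm along the board's -x, away from the robot, over the right handle of the seated pin). Turns counter-clockwise from above, about 1 N at the knob, stays where left. Arm 18 mm wide, 69 long, z 61 to 67 mm. Shut early it blocks the handle.
- catch_knob (a point): Top centre of the upright dark wooden knob on the catch's arm, 58 mm from the pivot; the knob is 16 mm across and stands from z = 72 to 92 mm; push its side.
- catch_pivot (a point): Pivot of the catch, at the underside of the arm (z = 61 mm): on the board at x = +120 mm, y = +165 mm.
- jam_jar: Jam jar, 72 mm across, 102 mm tall, standing right of the board; origin at the centre of its underside. To be left alone.
- salt_shaker: Glass salt shaker with grey top, 44 mm across, 90 mm tall, standing beyond the board's far edge; origin at the centre of its underside. To be left alone.
- kitchen_timer: Red and white round kitchen timer, 68 mm across, 48 mm tall, standing left of the board; origin at the centre of its underside. To be left alone.

How it is judged (in metres and radians):
On the way, in this order (a step that is already met when the one before it is completed fails the run):
1. the pin rolls (does not skid) over the board: it has turned half over (angle between rolling_pin's own z axis and vertical above 2.3 rad), for 0.05 s.
2. the pin lies seated along the groove while the catch is still open (x of rolling_pin in the frame of pastry_board between 0.077 and 0.093 m and height (world z) of rolling_pin between 0.038 and 0.0465 m and angle between the y axis of rolling_pin and the y axis of pastry_board, either way round below 0.05 rad and value of joint pin_catch below 0.8 rad), for 0.2 s.
At the end, for the whole second after the job is handed in: The pin is at rest, seated in the groove: its axis within 8 mm of the groove's middle, between 38 and 46.5 mm high, parallel to the groove within 0.05 rad, its middle within 35 mm of the board's middle along the groove; the catch is turned past 1.35 rad of its 1.57 rad, across the handle (x of rolling_pin in the frame of pastry_board between 0.077 and 0.093 m and y of rolling_pin in the frame of pastry_board between -0.035 and 0.035 m and height (world z) of rolling_pin between 0.038 and 0.0465 m and angle between the y axis of rolling_pin and the y axis of pastry_board, either way round below 0.05 rad and linear speed of rolling_pin below 0.02 m/s and value of joint pin_catch above 1.35 rad); the robot touches nothing.
It fails at once if the pin is lifted (its axis more than 14 mm above where it lies on the board) (height (world z) of rolling_pin above 0.068 m).
It fails at once if the fingers touch the pin while reaching down below its middle, to shove or pinch it instead of rolling it by its top (contact force between the fingers and rolling_pin above 1 N and height (world z) of the grasp point below 0.06 m).
It fails at once if the jam jar is moved by more than 15 mm (distance of jam_jar from where it was at the start of the episode above 0.015 m).
It fails at once if the salt shaker is moved by more than 15 mm (distance of salt_shaker from where it was at the start of the episode above 0.015 m).
It fails at once if the timer is moved by more than 15 mm (distance of kitchen_timer from where it was at the start of the episode above 0.015 m).
It also fails if it takes over 72 s, if anything falls off the work surface, if the arm or the gripper's body presses on something with over 40 N, if the wrist force passes 120 N, or if a joint passes its speed limit or range.

## Working session

There is one attempt and no reset: what is moved stays moved. The work goes in short steps, Python scripts to look and compute and a shell command to move; the robot and the scene stay as the last step left them, time stands still between calls to the robot, and variables do not carry over. Pictures are saved under pics/ and viewed, at most 10 in all, crops included, and the job is handed in when it is done.

```bash
mkdir -p pics; ls; python3 - <<'E'
from bench import telemetry, eyes, arm
import cv2,numpy as np
s=telemetry.observe(); print(s)
for n in ("scene","top"):
    p,d=eyes.grab_frame(n); cv2.imwrite(f"pics/{n}0.png",p[...,::-1]); np.savez(f"{n}0.npz",p=p,d=d)
    c=eyes.camera_params(n); print(n,np.round(c["K"],1).tolist(),np.round(c["extrinsics"],3).tolist(),(d>0).mean())
print(arm.nose_length, eyes.camera_params("wrist"))
E
```

```text
pics
{'clock': 0.0, 'joints': array([-1.31249622,  0.42673078,  0.0738406 ,  1.60658797, -0.03408142,
        1.11079946, -0.06710772]), 'qvel': array([ 0.0002803 ,  0.00127229, -0.00055819,  0.0004192 ,  0.00037051,
       -0.00093145,  0.00187116]), 'effort': array([ 1.07522083e-03, -9.35831594e+01,  3.66644561e+00, -4.54172122e+01,
       -4.89447440e-02,  2.02073751e-02,  1.35597611e-04]), 'position': array([267.56142127, 619.2575982 , 218.78452066]), 'orientation': array([ 2.02500448e-01,  9.79281965e-01, -6.28751815e-04, -7.59809133e-05]), 'contact_force': array([ 0.655686  ,  1.0385553 , -0.25743788]), 'torque': array([ 0.02263638, -0.03169361, -0.02779332]), 'gripper_force': 0.0, 'grip_width': 94.1684191209878}
scene [[483.2, 0.0, 321.8], [0.0, 483.2, 243.9], [0.0, 0.0, 1.0]] [[0.75, -0.421, 0.509, -57.145], [-0.661, -0.473, 0.583, -760.717], [-0.005, -0.774, -0.633, 861.548], [0.0, 0.0, 0.0, 1.0]] 0.995869140625
top [[497.9, 0.0, 322.5], [0.0, 497.9, 237.4], [0.0, 0.0, 1.0]] [[-0.012, -0.989, 0.146, 389.1], [-1.0, 0.011, -0.007, -28.555], [0.005, -0.147, -0.989, 1152.073], [0.0, 0.0, 0.0, 1.0]] 0.9957779947916666
14.0 {'K': array([[384.14133113,   0.        , 322.71491029],
       [  0.        , 384.14133113, 236.009631  ],
       [  0.        ,   0.        ,   1.        ]]), 'mount': array([[-4.11882273e-04, -9.59765485e-01, -2.80802500e-01,
         8.17072850e+01],
       [ 9.99999844e-01, -5.01482434e-04,  2.47231856e-04,
         1.30926869e+00],
       [-3.78102124e-04, -2.80802354e-01,  9.59765542e-01,
        -1.65746601e+02],
       [ 0.00000000e+00,  0.00000000e+00,  0.00000000e+00,
         1.00000000e+00]])}
```

View pics/top0.png

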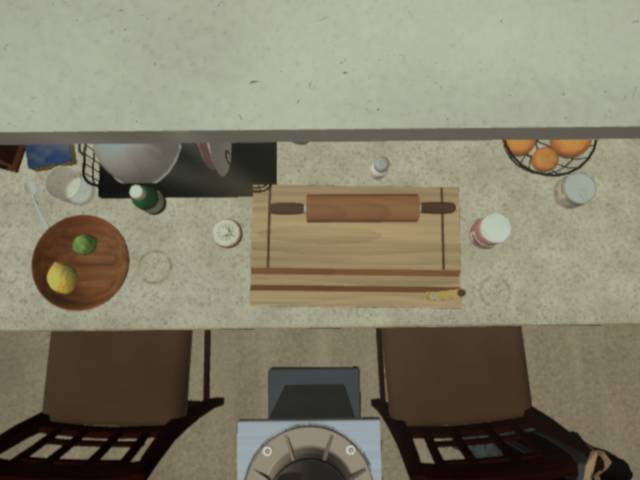

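View pics/scene0.png

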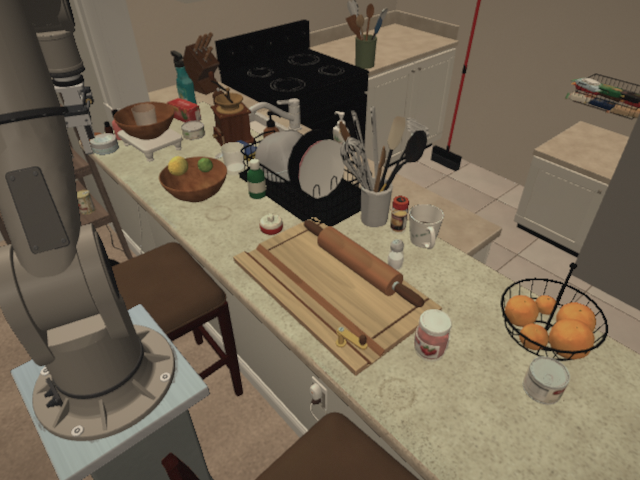

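The top view shows the board at about cols 250–461, rows 186–307, with the groove at rows 270–291. The pin lies along row 208, with its barrel over cols 306–420, and the catch knob is near (461,293). The jar, shaker and timer are at (490,230), (380,166) and (227,233). Next I'll work out positions from these.

```bash
cat > h.py <<'E'
import numpy as np, cv2
from bench import telemetry, eyes, arm
from scipy.spatial.transform import Rotation as R
def cam(n):
    c=eyes.camera_params(n); K=c["K"]
    if n=="wrist":
        s=telemetry.observe(); T=np.eye(4); T[:3,:3]=R.from_quat(s["orientation"]).as_matrix(); T[:3,3]=s["position"]; return K,T@c["mount"]
    return K,c["extrinsics"]
def ray(K,E,uv,z):
    uv=np.atleast_2d(uv).astype(float)
    d=np.c_[(uv-K[[0,1],[2,2]])/K[0,0],np.ones(len(uv))]@E[:3,:3].T
    return E[:3,3]+d*((z-E[2,3])/d[:,2])[:,None]
def cloud(K,E,d):
    v,u=np.mgrid[:480,:640]
    P=np.stack([(u-K[0,2])/K[0,0]*d,(v-K[1,2])/K[1,1]*d,d],-1)
    return P@E[:3,:3].T+E[:3,3]
E
python3 - <<'E'
from h import *
K,E=cam("top"); f=np.load("top0.npz"); p,d=f["p"],f["d"]; P=cloud(K,E,d)
print("shelf",P[60,300],P[125,300],P[100,100])
print("corners",ray(K,E,[(252,186),(459.5,187),(461,307),(250,307)],22).round(0).tolist())
hsv=cv2.cvtColor(p,cv2.COLOR_RGB2HSV)
for (x,y) in [(363,208),(440,208),(288,208),(300,240),(461,293),(440,295),(360,280),(360,272)]: print((x,y),hsv[y,x],P[y,x].round(0))
Z=P[...,2]
# pin: higher than 40 in board region
reg=np.zeros(Z.shape,bool); reg[188:262,255:458]=1
m=(reg&(Z>40)&(Z<100)).astype(np.uint8)
n,l,st,c=cv2.connectedComponentsWithStats(m); i=1+st[1:,4].argmax(); print("pin",st[i],c[i])
Q=P[l==i]; top=Q[Q[:,2]>np.percentile(Q[:,2],70)]; print("top pts",top.mean(0),np.percentile(Q[:,1],[0.5,99.5]))
b=Q[Q[:,2]>62]; print("barrel y",np.percentile(b[:,1],[1,99]),b[:,2].max())
for lo in np.linspace(b[:,1].min()+5,b[:,1].max()-45,5):
    q=b[(b[:,1]>lo)&(b[:,1]<lo+40)]; A=np.c_[q[:,0]**2,q[:,0],np.ones(len(q))]; k=np.linalg.lstsq(A,q[:,2],rcond=None)[0]; print(lo+20,"apex x",-k[1]/2/k[0])
# catch
reg[:]=0; reg[280:306,415:472]=1
m=reg&(Z>50); Q=P[m]; print("catch",len(Q),Q.mean(0) if len(Q) else 0)
k=reg&(Z>68); print("knob",np.argwhere(k).mean(0),P[k].mean(0) if k.any() else 0)
for nm,(r0,r1,c0,c1) in dict(jar=(205,255,465,515),salt=(145,183,365,395),timer=(210,255,205,246)).items():
    q=P[r0:r1,c0:c1].reshape(-1,3); q=q[(q[:,2]>30)&(q[:,2]<130)]; print(nm,q.min(0).round(),q.max(0).round())
E
```

```text
shelf [497.16108138 -21.05859301 949.25025698] [467.67679297 -20.89434404 949.0865462 ] [479.69243921  64.70575721 949.21338643]
corners [[679.0, 127.0, 22.0], [672.0, -357.0, 22.0], [394.0, -346.0, 22.0], [400.0, 129.0, 22.0]]
(363, 208) [ 14 124 128] [ 611. -125.   84.]
(440, 208) [ 15 105  75] [ 613. -298.   68.]
(288, 208) [ 15 103  82] [616.  40.  69.]
(300, 240) [ 20  89 146] [550.  15.  26.]
(461, 293) [ 15 108  78] [ 424. -328.   90.]
(440, 295) [ 23 127 161] [ 421. -289.   68.]
(360, 280) [ 19  90 144] [ 459. -121.    7.]
(360, 272) [ 13 137 117] [ 477. -121.   12.]
pin [ 268  194  188   29 4029] [361.6808141  207.78158352]
top pts [ 616.95557609 -126.27872376   84.8519984 ] [-327.4860394    78.47346697]
barrel y [-318.60524128   69.1179751 ] 90.82780812289298
-304.9926438421827 apex x 616.6889620653817
-214.36764574868906 apex x 617.1180614820313
-123.74264765519541 apex x 617.641695600834
-33.117649561701796 apex x 618.4294066255419
57.50734853179188 apex x 618.3757358171323
catch 310 [ 421.30062407 -295.44765113   94.41377901]
knob [293.78632479 450.51282051] [ 420.70507115 -293.01100407  142.41334737]
jar [ 525. -439.   30.] [ 596. -370.  107.]
salt [ 693. -187.   30.] [ 729. -147.   91.]
timer [540. 152.  30.] [598. 214.  53.]
```

```bash
python3 -m crank '[{"offset":[-0.2,-0.18,0],"turn":[0,0,-0.08]},{"offset":[-0.5,-0.44,0],"turn":[0,0,-0.16]},{"offset":[-0.8,-0.7,0],"turn":[0,0,-0.22]},{"offset":[-1,-0.88,0],"turn":[0,0,-0.254]},{"offset":[-1,-0.88,0],"turn":[0,0,-0.254]}]' 1
python3 -m crank '[{"offset":[-0.1,-0.3,0],"turn":[0,0,0]},{"offset":[-0.25,-0.6,0],"turn":[0,0,0]},{"offset":[-0.4,-0.9,0],"turn":[0,0,0]},{"offset":[-0.44,-0.98,0],"turn":[0,0,0]}]'
python3 -m crank '[{"offset":[-0.1,-0.3,0],"turn":[0,0,0]},{"offset":[-0.25,-0.6,0],"turn":[0,0,0]},{"offset":[-0.4,-0.9,0],"turn":[0,0,0]},{"offset":[-0.44,-0.98,0],"turn":[0,0,0]}]'
```

```text
clock: 0.72
position: [354.9, 436.0, 219.7]
orientation: [0.006, 1.0, -0.0, 0.0]
contact_force: [-0.2, 0.7, 0.0]
grip_width: 93.8
gripper_force: 0.0
clock: 1.23
position: [418.7, 289.5, 219.5]
orientation: [0.006, 1.0, -0.0, 0.0]
contact_force: [-0.2, 0.8, 0.0]
grip_width: 94.0
gripper_force: 0.0
clock: 1.72
position: [483.4, 142.5, 219.5]
orientation: [0.006, 1.0, -0.0, 0.0]
contact_force: [-0.2, 1.1, 0.3]
grip_width: 93.9
gripper_force: 0.0
```

```bash
python3 -m crank '[{"offset":[-0.1,-0.3,0],"turn":[0,0,0]},{"offset":[-0.25,-0.6,0],"turn":[0,0,0]},{"offset":[-0.4,-0.85,0],"turn":[0,0,0]},{"offset":[-0.45,-0.9,0],"turn":[0,0,0]}]'
python3 -m crank '[{"offset":[-0.1,-0.3,0],"turn":[0,0,0]},{"offset":[-0.25,-0.6,0],"turn":[0,0,0]},{"offset":[-0.4,-0.85,0],"turn":[0,0,0]},{"offset":[-0.5,-0.88,0],"turn":[0,0,0]},{"offset":[-0.5,-0.88,0],"turn":[0,0,0]}]'
python3 - <<'E'
from h import *
K,E=cam("wrist"); p,d=eyes.grab_frame("wrist"); cv2.imwrite("pics/w1.png",p[...,::-1]); P=cloud(K,E,d); Z=P[...,2]
Q=P[(Z>65)&(Z<110)&(P[...,0]>560)&(P[...,0]<680)]; print(len(Q),Q[:,2].max() if len(Q) else 0)
for y in range(-250,40,40):
    q=Q[abs(Q[:,1]-y)<20]
    if len(q)>30: k=np.polyfit(q[:,0],q[:,2],2); print(y,len(q),-k[1]/2/k[0],np.percentile(q[:,2],98))
E
```

```text
clock: 2.22
position: [549.7, 7.4, 219.3]
orientation: [0.005, 1.0, -0.0, -0.0]
contact_force: [-0.0, 0.1, -0.5]
grip_width: 93.7
gripper_force: 0.0
clock: 2.85
position: [623.4, -122.3, 218.7]
orientation: [0.004, 1.0, 0.0, -0.0]
contact_force: [-0.2, 0.7, 0.4]
grip_width: 94.1
gripper_force: 0.0
25623 109.99931243368866
-250 1640 619.4310959606912 86.93734567673901
-210 3370 618.8020986175675 87.15455081112657
-170 3378 619.0104735025103 87.11250239945682
-130 3387 619.2333294558317 87.08693177487692
-90 3382 619.4732664758662 87.12033944674886
-50 3384 619.7243019150304 87.1447256973153
-10 2608 619.9793219860951 87.08837625283743
30 869 620.1187943181257 69.16701565949403
```

View pics/w1.png

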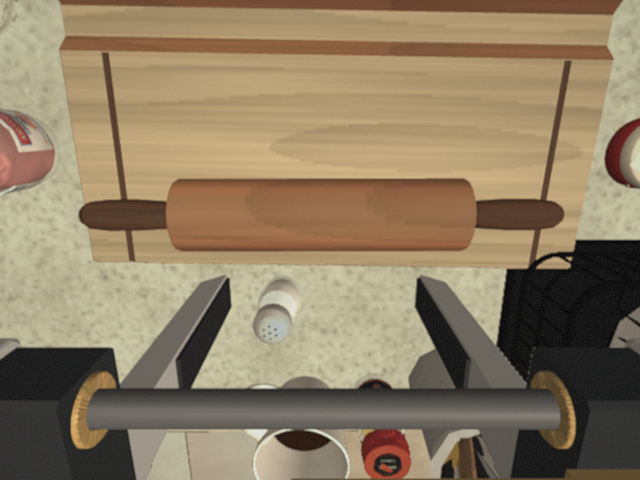

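The wrist view shows the barrel at cols 168–475, rows 180–250, nearly square to the fingers. Its apex is at x≈619. Next I'll go down just behind the apex.

```bash
python3 -m crank '[{"offset":[-0.05,0,0.25],"turn":[0,0,0]},{"offset":[-0.05,0,0.5],"turn":[0,0,0]},{"offset":[-0.05,0,0.7],"turn":[0,0,0]},{"offset":[-0.05,0,0.76],"turn":[0,0,0]},{"offset":[-0.05,0,0.77],"turn":[0,0,0]},{"offset":[-0.05,0,0.78],"turn":[0,0,0]},{"offset":[-0.05,0,0.79],"turn":[0,0,0]},{"offset":[-0.05,0,0.80],"turn":[0,0,0]},{"offset":[-0.05,0,0.80],"turn":[0,0,0]}]'
```

```text
clock: 4.03
position: [630.4, -124.6, 99.9]
orientation: [0.004, 1.0, -0.0, 0.0]
contact_force: [-0.8, 0.8, 4.3]
grip_width: 93.7
gripper_force: 1.6
```

```bash
python3 -m crank '[{"offset":[0.0,0,0.012],"turn":[0,0,0]},{"offset":[0.03,0,0.012],"turn":[0,0,0]},{"offset":[0.08,0,0.012],"turn":[0,0,0]},{"offset":[0.13,0,0.012],"turn":[0,0,0]},{"offset":[0.17,0,0.012],"turn":[0,0,0]},{"offset":[0.2,0,0.012],"turn":[0,0,0]},{"offset":[0.2,0,0.012],"turn":[0,0,0]}]'
cat > pin.py <<'E'
from h import *
K,E=cam("top"); p,d=eyes.grab_frame("top"); P=cloud(K,E,d); Z=P[...,2]
Q=P[(Z>52)&(Z<95)&(P[...,0]>430)&(P[...,0]<680)&(P[...,1]<100)&(P[...,1]>-345)&~((P[...,0]<445)&(P[...,1]<-260))]
for n,a,b in (("R",-325,-260),("L",10,70),("M",-180,-80)):
    q=Q[(Q[:,1]>a)&(Q[:,1]<b)]; 
    if len(q)>10: print(n,len(q),"x mid",np.percentile(q[:,0],[2,98]).mean().round(1))
print("y ends",np.percentile(Q[:,1],[.5,99.5]).round(1)); cv2.imwrite("pics/t_last.png",p[...,::-1])
s=telemetry.observe(); print(s["position"].round(1),s["contact_force"].round(1))
E
python3 pin.py
```

```text
clock: 4.9
position: [601.9, -124.4, 99.9]
orientation: [0.005, 1.0, 0.0, 0.002]
contact_force: [-0.7, 2.0, 23.4]
grip_width: 94.1
gripper_force: 11.6
R 337 x mid 601.9
L 317 x mid 603.7
y ends [-330.3   91.2]
[ 602.  -124.4   99.9] [ 0.4  1.3 24.2]
```

```bash
python3 -m crank '[{"offset":[0.04,0,0],"turn":[0,0,0]},{"offset":[0.09,0,0],"turn":[0,0,0]},{"offset":[0.14,0,0.003],"turn":[0,0,0]},{"offset":[0.17,0,0.005],"turn":[0,0,0]},{"offset":[0.18,0,0.005],"turn":[0,0,0]},{"offset":[0.18,0,-0.06],"turn":[0,0,0]},{"offset":[-0.02,0,-0.06],"turn":[0,0,0]},{"offset":[-0.02,0,-0.06],"turn":[0,0,0]},{"offset":[-0.02,0,-0.02],"turn":[0,0,0]},{"offset":[-0.02,0,0.005],"turn":[0,0,0]},{"offset":[0.0,0,0.005],"turn":[0,0,0]},{"offset":[0.05,0,0.002],"turn":[0,0,0]},{"offset":[0.1,0,0],"turn":[0,0,0]},{"offset":[0.15,0,0],"turn":[0,0,0]},{"offset":[0.2,0,0],"turn":[0,0,0]},{"offset":[0.24,0,0],"turn":[0,0,0]},{"offset":[0.26,0,0],"turn":[0,0,0]},{"offset":[0.26,0,0],"turn":[0,0,0]}]'
python3 pin.py
```

```text
clock: 7.2
position: [562.4, -124.3, 99.7]
orientation: [0.005, 1.0, 0.0, 0.002]
contact_force: [-0.9, 0.5, 28.9]
grip_width: 94.2
gripper_force: 14.1
R 340 x mid 565.9
L 326 x mid 568.9
y ends [-330.7   91.7]
[ 562.5 -124.3   99.7] [-1.8  0.7 28.4]
```

```bash
python3 -m crank '[{"offset":[0.04,0,0],"turn":[0,0,0]},{"offset":[0.09,0,0.003],"turn":[0,0,0]},{"offset":[0.12,0,0.005],"turn":[0,0,0]},{"offset":[0.12,0,0.005],"turn":[0,0,0]},{"offset":[0.12,0,-0.06],"turn":[0,0,0]},{"offset":[-0.08,0,-0.06],"turn":[0,0,0]},{"offset":[-0.08,0,-0.06],"turn":[0,0,0]},{"offset":[-0.08,0,-0.02],"turn":[0,0,0]},{"offset":[-0.08,0,0.005],"turn":[0,0,0]},{"offset":[-0.06,0,0.005],"turn":[0,0,0]},{"offset":[-0.01,0,0.002],"turn":[0,0,0]},{"offset":[0.04,0,0],"turn":[0,0,0]},{"offset":[0.09,0,0],"turn":[0,0,0]},{"offset":[0.14,0,0],"turn":[0,0,0]},{"offset":[0.19,0,0],"turn":[0,0,0]},{"offset":[0.24,0,0],"turn":[0,0,0]},{"offset":[0.28,0,0.002],"turn":[0,0,0]},{"offset":[0.31,0,0.005],"turn":[0,0,0]},{"offset":[0.31,0,0.005],"turn":[0,0,0]}]'
python3 pin.py
```

```text
clock: 9.62
position: [514.9, -123.9, 98.4]
orientation: [0.005, 1.0, 0.0, 0.001]
contact_force: [-3.3, 0.6, 29.7]
grip_width: 94.1
gripper_force: 15.0
R 296 x mid 527.5
L 321 x mid 529.1
y ends [-331.    91.7]
[ 515.1 -123.9   98.4] [-3.1  1.  29.1]
```

```bash
python3 -m crank '[{"offset":[0,0,-0.06],"turn":[0,0,0]},{"offset":[-0.2,0,-0.06],"turn":[0,0,0]},{"offset":[-0.2,0,-0.06],"turn":[0,0,0]},{"offset":[-0.2,0,-0.02],"turn":[0,0,0]},{"offset":[-0.2,0,0.0],"turn":[0,0,0]},{"offset":[-0.18,0,-0.003],"turn":[0,0,0]},{"offset":[-0.13,0,-0.007],"turn":[0,0,0]},{"offset":[-0.08,0,-0.01],"turn":[0,0,0]},{"offset":[-0.03,0,-0.01],"turn":[0,0,0]},{"offset":[0.02,0,-0.01],"turn":[0,0,0]},{"offset":[0.07,0,-0.01],"turn":[0,0,0]},{"offset":[0.12,0,-0.008],"turn":[0,0,0]},{"offset":[0.16,0,-0.004],"turn":[0,0,0]},{"offset":[0.19,0,0],"turn":[0,0,0]},{"offset":[0.19,0,0],"turn":[0,0,0]}]'
python3 pin.py
```

```text
clock: 11.55
position: [486.6, -123.6, 98.5]
orientation: [0.005, 1.0, 0.0, 0.002]
contact_force: [-4.2, 1.1, 35.6]
grip_width: 93.9
gripper_force: 17.5
R 268 x mid 498.5
L 323 x mid 500.3
y ends [-329.8   91.7]
[ 486.8 -123.6   98.5] [-3.5  1.6 35.1]
```

```bash
python3 -m crank '[{"offset":[0,0,-0.06],"turn":[0,0,0]},{"offset":[-0.18,0,-0.06],"turn":[0,0,0]},{"offset":[-0.18,0,-0.06],"turn":[0,0,0]},{"offset":[-0.18,0,-0.02],"turn":[0,0,0]},{"offset":[-0.18,0,0.0],"turn":[0,0,0]},{"offset":[-0.16,0,-0.003],"turn":[0,0,0]},{"offset":[-0.11,0,-0.007],"turn":[0,0,0]},{"offset":[-0.06,0,-0.01],"turn":[0,0,0]},{"offset":[-0.02,0,-0.01],"turn":[0,0,0]},{"offset":[0.02,0,-0.01],"turn":[0,0,0]},{"offset":[0.05,0,-0.01],"turn":[0,0,0]},{"offset":[0.08,0,-0.005],"turn":[0,0,0]},{"offset":[0.11,0,0.0],"turn":[0,0,0]},{"offset":[0.13,0,0.0],"turn":[0,0,0]},{"offset":[0.13,0,0.0],"turn":[0,0,0]},{"offset":[0.13,0,0.0],"turn":[0,0,0]}]'
python3 pin.py
```

```text
clock: 13.6
position: [466.9, -123.2, 98.3]
orientation: [0.005, 1.0, 0.0, 0.001]
contact_force: [-7.3, 2.8, 40.2]
grip_width: 94.1
gripper_force: 20.4
R 268 x mid 475.5
L 333 x mid 477.4
y ends [-330.4   92. ]
[ 466.9 -123.2   98.3] [-7.8  2.9 40.3]
```

```bash
python3 -m crank '[{"offset":[0.03,0,0],"turn":[0,0,0]},{"offset":[0.06,0,0.005],"turn":[0,0,0]},{"offset":[0.09,0,0.01],"turn":[0,0,0]},{"offset":[0.09,0,0.01],"turn":[0,0,0]},{"offset":[0.09,0,-0.15],"turn":[0,0,0]},{"offset":[0.09,0,-0.3],"turn":[0,0,0]},{"offset":[0.09,0,-0.3],"turn":[0,0,0]},{"offset":[0.09,0,-0.3],"turn":[0,0,0]}]'
python3 pin.py
```

```text
clock: 14.65
position: [452.5, -122.8, 141.2]
orientation: [0.004, 1.0, 0.0, -0.0]
contact_force: [0.2, -0.3, 1.0]
grip_width: 94.0
gripper_force: 0.0
R 76 x mid 454.6
L 184 x mid 461.8
y ends [-322.8   94. ]
[ 452.4 -122.9  141.1] [ 0.2 -0.9 -0.2]
```

View pics/t_last.png

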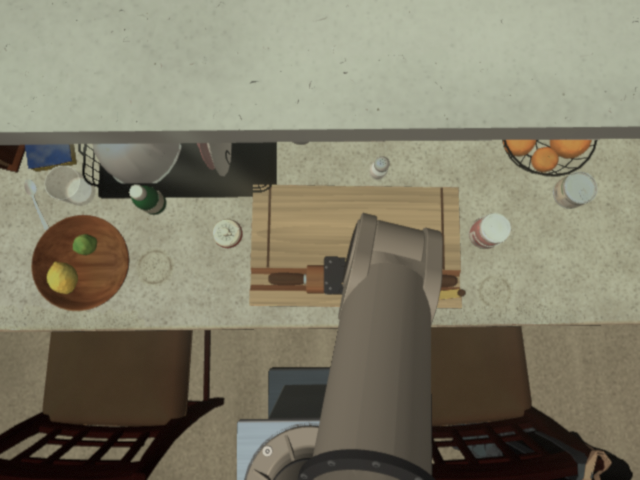

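The pin looks dropped between the groove lines, with its left handle at (285,279). I'll check it with the wrist camera while moving towards the knob.

```bash
python3 -m crank '[{"offset":[0,0,-0.3],"turn":[0,0,0]},{"offset":[0,-0.3,-0.5],"turn":[0,0,0]},{"offset":[0,-0.6,-0.55],"turn":[0,0,0]},{"offset":[0,-0.9,-0.55],"turn":[0,0,0]},{"offset":[0,-0.95,-0.55],"turn":[0,0,0]},{"offset":[0,-0.95,-0.55],"turn":[0,0,0]}]' -1
python3 - <<'E'
from h import *
K,E=cam("wrist"); p,d=eyes.grab_frame("wrist"); cv2.imwrite("pics/w2.png",p[...,::-1]); P=cloud(K,E,d); Z=P[...,2]
Q=P.reshape(-1,3); Q=Q[(Q[:,0]>415)&(Q[:,0]<500)&(Q[:,2]<100)]
for y in range(-310,0,30):
    q=Q[abs(Q[:,1]-y)<12]; q=q[q[:,2]>(60 if y>-250 else 40)]
    if y<-255: q=q[q[:,0]>435]
    if len(q)>30: k=np.polyfit(q[:,0],q[:,2],2); print(y,len(q),(-k[1]/2/k[0]).round(1),np.percentile(q[:,2],98).round(1))
q=P[(Z>62)&(Z<100)&(P[...,0]<440)&(P[...,1]<-255)]; k=q[q[:,2]>86]; print("knob",len(k),k.mean(0),"arm",q.min(0),q.max(0))
b=P[(Z>66)&(Z<90)&(P[...,0]>440)&(P[...,0]<480)&(P[...,1]>-265)]; print("barrel right end y",b[:,1].min())
E
```

```text
clock: 15.45
position: [451.4, -265.3, 223.5]
orientation: [0.005, 1.0, 0.0, -0.001]
contact_force: [0.1, 0.8, 0.0]
grip_width: 37.5
gripper_force: 0.0
-310 748 455.0 57.4
-280 790 455.6 57.2
-250 1186 467.2 75.0
-220 1625 456.9 75.4
-190 1615 457.6 75.4
-160 1618 458.3 75.6
-130 1622 459.0 75.5
-100 1621 459.8 75.5
-70 1624 460.5 75.4
-40 1628 461.2 75.5
-10 1573 461.9 75.5
knob 294 [ 425.70746304 -328.26559566   90.85785657] arm [ 411.61590033 -338.97125173   62.19471014] [ 435.46452901 -262.69296891   94.62592496]
barrel right end y -246.8091223366534
```

View pics/w2.png

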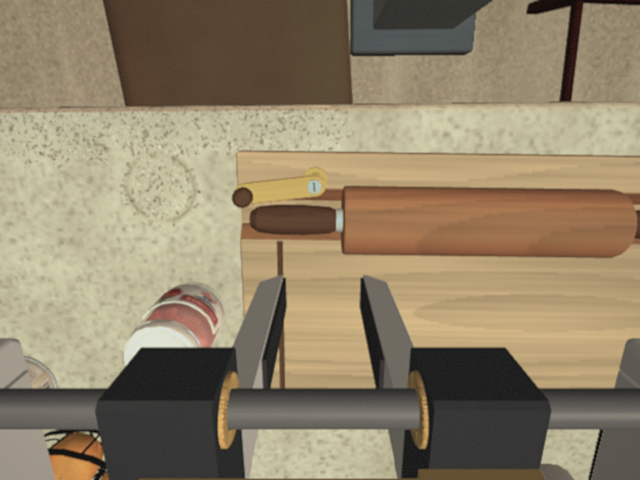

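The pin is seated along its whole barrel, with the top at z≈75. The knob is at (243,197) in the image, which is world (426,−328), and the pivot is at (315,185). Next I'll bring the shut fingers down behind the knob.

```bash
python3 -m crank '[{"offset":[0.2,-0.2,0],"turn":[0,0,0]},{"offset":[0.38,-0.42,0],"turn":[0,0,0]},{"offset":[0.38,-0.42,0.1],"turn":[0,0,0]},{"offset":[0.38,-0.42,0.4],"turn":[0,0,0]},{"offset":[0.38,-0.42,0.7],"turn":[0,0,0]},{"offset":[0.38,-0.42,0.87],"turn":[0,0,0]},{"offset":[0.38,-0.42,0.875],"turn":[0,0,0]},{"offset":[0.38,-0.42,0.875],"turn":[0,0,0]}]' -1
```

```text
clock: 16.5
position: [394.9, -327.5, 93.8]
orientation: [0.004, 1.0, -0.0, 0.0]
contact_force: [1.5, -0.2, 0.1]
grip_width: 0.4
gripper_force: 0.0
```

```bash
python3 -m crank '[{"offset":[-0.05,-0.01,0],"turn":[0,0,0]},{"offset":[-0.09,-0.015,0],"turn":[0,0,0]},{"offset":[-0.13,-0.03,0],"turn":[0,0,0]},{"offset":[-0.173,-0.037,0],"turn":[0,0,0]},{"offset":[-0.2,-0.033,0],"turn":[0,0,0]},{"offset":[-0.227,-0.03,0],"turn":[0,0,0]},{"offset":[-0.28,-0.017,0],"turn":[0,0,0]},{"offset":[-0.333,-0.01,0],"turn":[0,0,0]},{"offset":[-0.38,0.01,0],"turn":[0,0,0]},{"offset":[-0.427,0.05,0],"turn":[0,0,0]},{"offset":[-0.473,0.093,0],"turn":[0,0,0]},{"offset":[-0.5,0.13,0],"turn":[0,0,0]},{"offset":[-0.52,0.167,0],"turn":[0,0,0]},{"offset":[-0.52,0.167,0],"turn":[0,0,0]}]'
python3 - <<'E'
from h import *
p,d=eyes.grab_frame("wrist"); cv2.imwrite("pics/w3.png",p[...,::-1])
E
```

```text
clock: 18.25
position: [472.7, -303.0, 93.2]
orientation: [0.004, 1.0, 0.0, 0.0]
contact_force: [-0.4, 0.8, -0.1]
grip_width: 0.4
gripper_force: 0.0
```

View pics/w3.png

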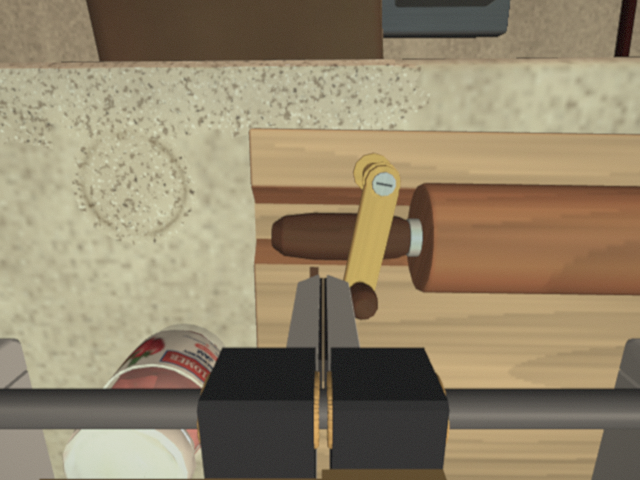

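The arm now lies over the handle, with its pivot at (384,183) and knob at (362,300), a little short of closed. I'll push it to the stop.

```bash
python3 -m crank '[{"offset":[-0.01,0.03,0],"turn":[0,0,0]},{"offset":[-0.02,0.06,0],"turn":[0,0,0]},{"offset":[-0.02,0.075,0],"turn":[0,0,0]},{"offset":[-0.02,0.085,0],"turn":[0,0,0]},{"offset":[-0.02,0.085,0],"turn":[0,0,0]}]'
```

```text
clock: 18.92
position: [475.7, -292.0, 93.4]
orientation: [0.005, 1.0, -0.001, 0.0]
contact_force: [-0.1, -6.1, -2.0]
grip_width: 0.3
gripper_force: 2.7
```

At the stop, with 6 N of reaction. Now I'll back off, rise and check.

```bash
python3 -m crank '[{"offset":[0,-0.1,0],"turn":[0,0,0]},{"offset":[0,-0.1,0],"turn":[0,0,0]},{"offset":[0,-0.1,-0.3],"turn":[0,0,0]},{"offset":[0,-0.1,-0.7],"turn":[0,0,0]},{"offset":[0,-0.1,-0.9],"turn":[0,0,0]},{"offset":[0,-0.1,-0.9],"turn":[0,0,0]},{"offset":[0,-0.1,-0.9],"turn":[0,0,0]}]'
python3 - <<'E'
from h import *
K,E=cam("wrist"); p,d=eyes.grab_frame("wrist"); cv2.imwrite("pics/w4.png",p[...,::-1]); P=cloud(K,E,d); Z=P[...,2]
q=P[(Z>84)&(Z<100)&(P[...,0]>440)&(P[...,0]<495)&(P[...,1]<-255)&(P[...,1]>-300)]; print("knob",len(q),q.mean(0))
b=P[(Z>60)&(Z<90)&(P[...,0]>430)&(P[...,0]<485)&(P[...,1]>-240)&(P[...,1]<-60)]; print(np.percentile(b[:,2],98)); 
for y in(-220,-150,-80):
    c=b[abs(b[:,1]-y)<12]; k=np.polyfit(c[:,0],c[:,2],2); print(y,-k[1]/2/k[0])
E
```

```text
clock: 19.8
position: [475.2, -305.5, 227.5]
orientation: [0.004, 1.0, 0.0, -0.0]
contact_force: [0.7, -0.6, -0.7]
grip_width: 0.5
gripper_force: 0.0
knob 287 [ 477.24592559 -273.46222224   90.61696497]
75.54804496594959
-220 456.9327240365436
-150 458.6169979623657
-80 460.33777410398335
```

View pics/w4.png

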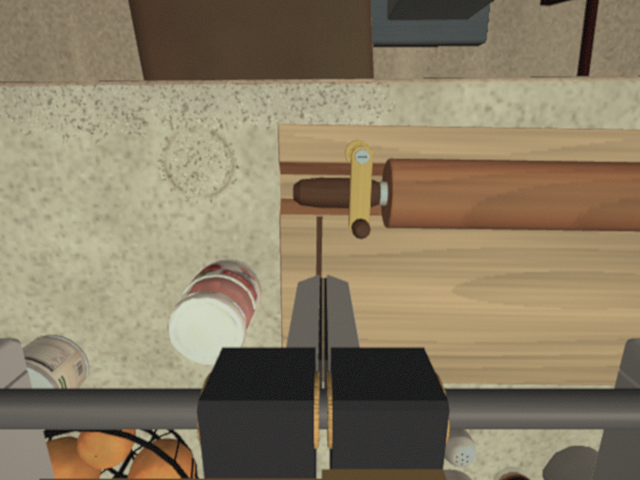

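The catch lies square across the handle, with its pivot at (361,157) and knob at (361,229). The pin is still seated and the robot is clear.

```bash
python3 -c "
from bench import workorder; print(workorder.hand_in())"
```

```text
the job is handed in; nothing more can be done
None
```

I rolled the pin into the groove, where it lies seated, and turned the catch to its stop across the handle. The job is handed in at about 20 s on the robot's clock; no verdict was returned.

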